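Open the empty lane of the carton dispenser for refilling

ROBOT

A 6-joint arm with a two-finger parallel gripper is mounted at the origin on the work surface. World frame = base frame: x ahead of the robot, y to its left, z up, the work surface at z = 0. Lengths are in mm, angles in rad, forces in N, time in s.
With the tool pointing down it reaches from about 300 to 775 mm from the base axis. Payload 14.6 kg.
Tool frame: the origin (TCP) lies at the very end of the fingers, on their centre line; the grasp point (between the pads) lies 19 mm behind it; z points along the fingers, y is the line along which they close (so a half turn about z gives the same grasp; the last joint's range is limited). The gripper opens to 94 mm and grips with 3 to 60 N. Pads are 16 mm wide; open, the fingers measure 119 mm over their backs; the gripper's body (75 mm by 177 mm) begins 78 mm behind the grasp point.
Start: joints at [1.241, 0.3, 1.521, -0, 1.321, -0.067], TCP at [142.88, 531.107, 205.446] pointing down, gripper open.
Joint ranges: [-3.03, 3.03], [-0.79, 2.21], [0.23, 2.52], [-1.04, 4.18], [0, 3.07], [-2.55, 2.55]. Speed limits (rad/s): [2.22, 2.22, 2.57, 3.14, 3.14, 3.14].

INTERFACE

Orientations are given as [roll, pitch, yaw] about the fixed x, y, z axes, in that order (R = Rz(yaw) Ry(pitch) Rx(roll)).
In Python, from cell import manip, optics gives the robot as it stands.
- The arm moves only by the shell command python3 -m crank 'ROWS' [FORCE]. ROWS is JSON, a list of rows, each a list of 7 numbers: the opening in per cent of the stroke, from 0 (shut) to 100 (fully open), then the shift along the tool's x, y, z in mm, then the turn, a rotation vector about the tool's x, y, z in rad. A call has 1 to 10 rows; each row is the pose to reach, as a shift and turn from the pose commanded when the call began, along the tool's axes at that moment; what a row does not reach only later rows make up. A row lasts 1/10 s, in which the tool goes at most 50 mm and 8.59 degrees, less where a joint would pass 70% of its speed; a pose out of reach is approached as far as the arm can. A call with a gripper value outside its range is refused whole. The fingers move at their own pace and stop on an object; FORCE is the grip in N (left out, the last holds). Time passes only in rows, so rows that repeat a pose let the fingers close. It gives the time, the measured TCP pose, the force, the opening and the grip force at its end, in the units of the state.
- manip.read_state(): the state, without advancing time (a new reading comes with each control period).
- optics.camera(name): name is "side" or "top" or "wrist"; returns (picture, depth): 384x512x3 uint8, red, green, blue; 384x512 float32, mm along the optical axis (not along the pixel's ray), 0 where there is no reading.
- optics.calibration(name): a dict with "camera_matrix" (3x3 intrinsics, pixels), "R" (3x3) and "t" (3): a world point X has camera coordinates R X + t. Camera axes: x right, y down, z forward; pixel columns grow to the right and rows downward; lengths in mm; the calibration is good to about 2 mm. The wrist camera is an equidistant fisheye: a pixel r from the principal point sees the ray r / f radians off the axis. A picture is of the moment at which its call begins: read the wrist's pose just before it. calibration takes no time and is no camera call; for the wrist camera it gives the pose at the moment of the call.
- manip.sign_off(): hands the job in; it is judged then, once.
The state is a dict: "clock": time; "joints": joint angles; "qd": joint speeds; "effort": joint torques, N m; "eef_pos": TCP position; "eef_rot": TCP orientation; "wrist_force": force on the tool from outside, world axes, zero at the start; "moment": the same for the moment, N m; "finger_gap": finger opening in mm; "finger_force": force on a finger pad.
Only numpy, scipy, OpenCV 4.12 (cv2) and the standard library are available. Lean on these libraries where they do the work, as an engineer would, in place of code of your own. Each camera call takes 0.05 s, during which the arm holds its last target. There are 200 camera calls.

TASK

The far lane of the spring-pusher dispenser is empty and a colleague is waiting to refill it with soup cartons. Swing that lane's front bar shut until it clicks into its ball catch, then pull the lane's pusher back by its yellow tab until the paddle's front face is level with the red clip on the side rail, and finish still holding it there against its spring. Leave the clip and all the other goods where they are.

Things in the scene. Friction and masses are not known exactly. Their poses are not given: they have to be found in the camera images.
- rack: White two-lane pusher dispenser screwed to the table; rail tops 68 mm up. Origin: on the table under the middle of the empty lane, on the line of its shut front bar. x runs along the lanes from mouth to back (the way a pusher is pulled; roughly the robot's left, within 17 degrees), y across them towards the robot, z up. Empty lane: 95 mm wide, centred on y = 0; full lane: centred on y = +120 mm.
- keeper_bar (a joint): Angle of the empty lane's front bar, rad: 0 = shut across the mouth (bar along the rack's +y from its upright hinge pin), growing to 1.6 as it swings outwards (at 1.57 it points along the rack's -x). It stays where it is left. In the last 0.11 rad its end rides over a sprung ball (some 6 N at the end); once past it reads below 0.03 and the ball holds it against its stop at 0.
- bar_hinge (a point): Point on the front bar's hinge axis (x = 0, y = -58 mm of the rack), 46 mm above the table. The steel bar reaches 114 mm from it, is 10 mm thick and 24 mm high (34 to 58 mm above the table), half-way up at this point's height.
- bar_end (a point): Point inside the front bar near its blue free end, 100 mm from the hinge axis, half-way up and in the middle of its thickness. When shut, the end lies over the grey catch block (top 24 mm above the table).
- pusher: Pusher of the empty lane: black paddle 86 mm wide, top edge 72 mm above the table, spring coil behind. Origin: on the paddle's front face (looking to the mouth), mid-width, 8 mm above the table; axes as the rack's. Slides along the rack's x only, 215 mm from its front stop, where it starts (x = 22 mm); the spring draws it to the mouth with 4 to 7 N. A yellow pointer at the front face reaches over the clip's rail.
- pull_tab (a point): Grip point in the yellow upright pull tab on the pusher: tab 14 mm thick along the lane, 40 mm wide across it, from 70 to 116 mm above the table. The point is at the tab's centre line, 96 mm above the table, 9 mm behind the paddle's front face.
- fill_mark (a point): Top centre of the saddle of the red fill clip, 16 mm long, on the empty lane's outer rail (y = -49 mm of the rack) with a red tag 20 mm out from it; top 74 mm above the table; axes as the rack's. Its middle shows how far back the paddle's front face has to be: 80 to 165 mm behind its starting place. It can slide on the rail but must stay where it is.
- stock0: orange soup carton, 26 x 80 x 76 mm high, standing on edge; number 1 from the mouth in the full lane. Origin: centre of its underside. Leave alone.
- stock1: orange soup carton, 26 x 80 x 76 mm high, standing on edge; number 2 from the mouth in the full lane. Origin: centre of its underside. Leave alone.
- stock2: orange soup carton, 26 x 80 x 76 mm high, standing on edge; number 3 from the mouth in the full lane. Origin: centre of its underside. Leave alone.
- spare0: orange soup carton, 26 x 80 x 76 mm high, standing on edge on the table behind the dispenser, waiting to be loaded by the colleague. Origin: centre of its underside. Leave alone.
- spare1: orange soup carton, 26 x 80 x 76 mm high, standing on edge on the table behind the dispenser, waiting to be loaded by the colleague. Origin: centre of its underside. Leave alone.
- tea_bottle: Tea bottle with a blue cap, 64 mm across, 205 mm high, standing. Origin: centre of its underside. Leave alone.
- jar: Glass jar with a yellow lid, 68 mm across, 85 mm high, standing. Origin: centre of its underside. Leave alone.
- can: Food can, 74 mm across, 105 mm high, standing. Origin: centre of its underside. Leave alone.

How it is judged (in metres and radians):
On the way, in this order (a step that is already met when the one before it is completed fails the run):
1. the front bar of the empty lane is shut, past the ball of its catch (value of joint keeper_bar below 0.03 rad), for 0.3 s.
2. with the bar shut, the fingers hold the pusher with its face level with the red clip (value of joint keeper_bar below 0.03 rad and contact force between the fingers and pusher above 2 N and x of pusher in the frame of fill_mark between -0.008 and 0.008 m), for 0.5 s.
At the end, for the whole second after the job is handed in: The front bar is shut in its catch (below 0.03 rad); the fingers hold the pusher (more than 2 N between them) at rest (below 10 mm/s), with the paddle's front face within 8 mm of the middle of the red clip, that is, within the clip's length (all of step 2 and linear speed of pusher below 0.01 m/s); the arm keeps its last pose, push and grip.
It fails at once if the red clip is shifted by more than 5 mm (distance of fill_mark from where it was at the start of the episode above 0.005 m).
It fails at once if a carton, bottle, jar or can is moved by more than 25 mm or tipped over (distance of any of stock0, stock1, stock2, spare0, spare1, tea_bottle, jar, can from where it was at the start of the episode above 0.025 m or angle between any of stock0, stock1, stock2, spare0, spare1, tea_bottle, jar, can's own z axis and vertical above 0.3 rad).
It also fails if it takes over 64 s, if anything falls off the work surface, if the arm or the gripper's body presses on something with over 40 N, if the wrist force passes 120 N, or if a joint passes its speed limit or range.

## Working session

There is one attempt and no reset: what is moved stays moved. The work goes in short steps, Python scripts to look and compute and a shell command to move; the robot and the scene stay as the last step left them, time stands still between calls to the robot, and variables do not carry over. Pictures are saved under pics/ and viewed, at most 10 in all, crops included, and the job is handed in when it is done.

```bash
ls; mkdir -p pics; python3 - <<'E'
from cell import manip, optics
import cv2,numpy as np
for n in("side","top"):
    p,d=optics.camera(n); cv2.imwrite(f"pics/{n}0.png",cv2.resize(p[:,:,::-1],(800,600),interpolation=cv2.INTER_CUBIC)); np.savez(f"{n}0.npz",p=p,d=d,**optics.calibration(n))
print(manip.read_state())
E
```

```text
pics
{'clock': 0.1, 'joints': array([ 1.24144619e+00,  3.00382986e-01,  1.52148523e+00,  1.64246428e-05,
        1.32072528e+00, -6.66163447e-02]), 'qd': array([ 3.48769456e-05, -1.68904893e-03, -7.13709561e-05, -1.49267901e-03,
        2.08694420e-03, -5.26980681e-04]), 'effort': array([ 3.76363823e-03, -5.32637179e+01, -3.53291559e+01,  7.10628228e-02,
        2.34658172e-02, -5.48757200e-06]), 'eef_pos': array([142.78027183, 530.90778587, 204.97521935]), 'eef_rot': array([-3.14059509e+00, -8.24973300e-05,  2.87885475e+00]), 'wrist_force': array([-0.91591428,  0.47541077, -0.78523133]), 'moment': array([-0.00648471, -0.00147951, -0.00510408]), 'finger_force': 0.0, 'finger_gap': 94.21635809467969}
```

View pics/side0.png

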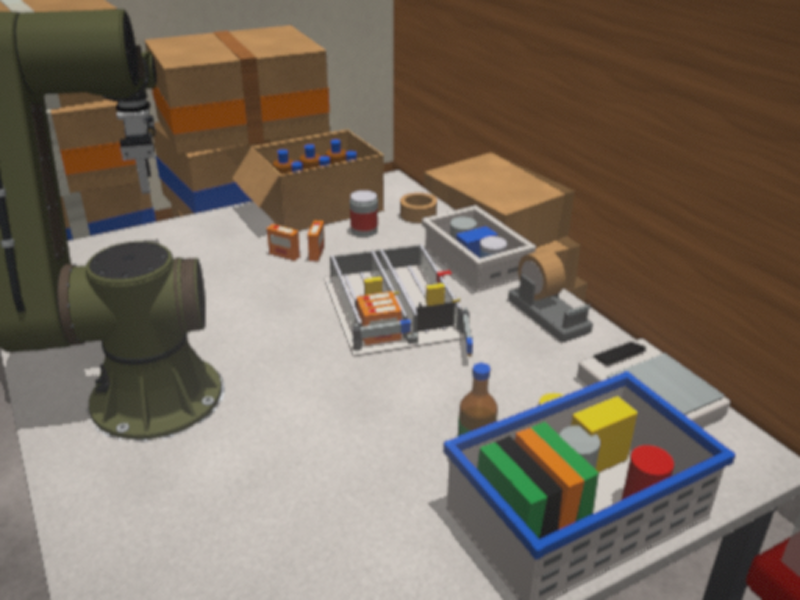

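View pics/top0.png

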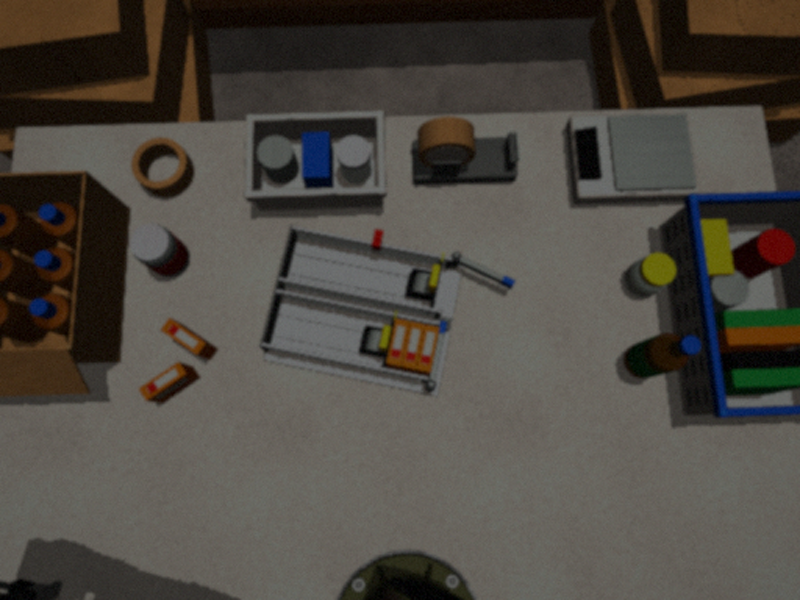

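Top view: hinge pin about (456,259), blue bar end about (508,282), yellow tab about (435,277), red tag about (377,239). The side view shows the same layout. The bar is open about 90°. I'll enlarge a crop next.

```bash
python3 - <<'E'
import cv2,numpy as np
p=np.load("top0.npz")["p"]
c=p[140:260,160:340,::-1]
cv2.imwrite("pics/topc.png",cv2.resize(c,None,fx=4.4,fy=4.4,interpolation=cv2.INTER_CUBIC))
z=np.load("top0.npz");print(z["R"],z["t"],z["camera_matrix"])
E
```

```text
[[-0.03324291 -0.99944628  0.00142706]
 [-0.97698615  0.03219478 -0.21085912]
 [ 0.21069642 -0.00840379 -0.97751542]] [   8.033995    545.03402812 1023.99506086] [[391.14866484   0.         257.02706229]
 [  0.         391.14866484 195.89688857]
 [  0.           0.           1.        ]]
```

View pics/topc.png

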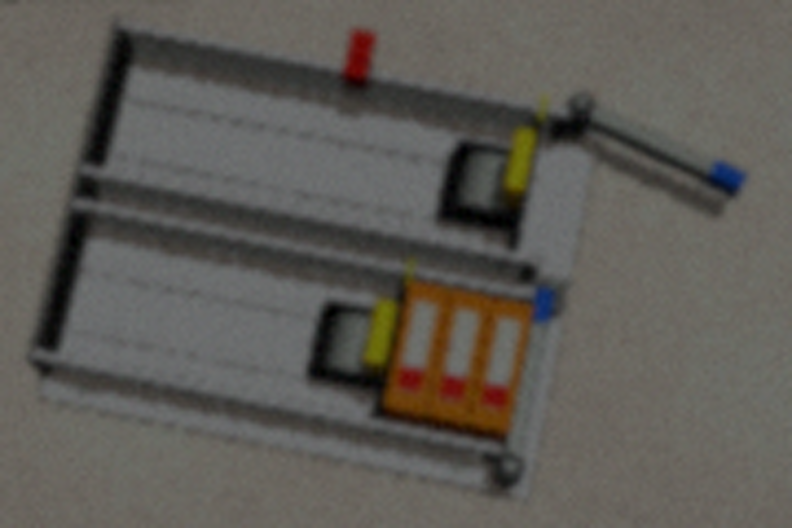

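Crop: hinge pin (582,100), blue bar end (728,177), clip saddle (356,75), its tag out to (364,33), tab centred (520,162), yellow pointer (543,105), outer rail back end (120,22), near rail back end (40,355).

```bash
cat > h.py <<'E'
import numpy as np
z=np.load("top0.npz");R,t,K,D=z["R"],z["t"],z["camera_matrix"],z["d"]
def bp(u,v,h):
    C=-R.T@t; r=R.T@np.linalg.inv(K)@[u,v,1]; return C+r*(h-C[2])/r[2]
def crop(a,b,h): return bp(160+(a+.5)/4.4-.5,140+(b+.5)/4.4-.5,h)
def dep(u,v):
    d=D[int(round(v)),int(round(u))]; return R.T@(np.linalg.inv(K)@[u,v,1]*d-t)
E
python3 - <<'E'
from h import *
np.set_printoptions(precision=1,suppress=True)
print(-R.T@t)
P={}
for n,a,b,h in[("hinge",582,100,60),("barend",728,177,58),("clip",356,73,74),("tagout",364,33,70),("tab",524,128,116),("tab2",514,190,116),("tabm",520,162,110),("ptr",543,100,75),("railback",120,22,68),("nearback",40,355,68),("nearfront",490,446,68),("midback",76,204,68),("midfront",535,285,68),("base",575,280,0)]:
    P[n]=crop(a,b,h); print(n,P[n],dep(160+a/4.4,140+b/4.4))
for a,b in[("hinge","railback"),("nearfront","nearback"),("midfront","midback"),("hinge","clip"),("hinge","barend"),("tab2","tab")]:
    v=P[b]-P[a];print(a,b,np.degrees(np.arctan2(v[1],v[0])),np.hypot(*v[:2]))
E
```

```text
[ 317.    -0.9 1115.9]
hinge [ 637.9 -111.2   60. ] [ 634.5 -111.5   67.5]
barend [ 584.6 -201.4   58. ] [ 583.5 -202.5   57.7]
clip [656.1  32.3  74. ] [656.5  31.4  69.4]
tagout [684.   26.7  70. ] [680.1  25.4  77.7]
tab [604.4 -69.5 116. ] [603.9 -70.6 114. ]
tab2 [566.1 -61.8 116. ] [566.8 -63.2 108.8]
tabm [584.9 -66.5 110. ] [583.2 -67.3 112.3]
ptr [634.2 -85.1  75. ] [632.  -85.8  78.4]
railback [697.2 182.8  68. ] [696.8 182.1  65.8]
nearback [483.3 231.   68. ] [482.7 230.6  64.8]
nearfront [418.4 -43.1  68. ] [417.6 -44.2  64.9]
midback [578.1 209.8  68. ] [578.2 209.7  63.1]
midfront [517.  -75.1  68. ] [518.5 -77.   54.6]
base [ 532.5 -106.4    0. ] [ 531.7 -107.7   -2.2]
hinge railback 78.59529593250507 299.9890693647026
nearfront nearback 76.67424873033661 281.65038498079883
midfront midback 77.90108625191482 291.3340273459875
hinge clip 82.76082767418443 144.7167535512289
hinge barend -120.58807874830319 104.74798812351517
tab2 tab -11.385256191821343 39.08810327223794
```

```bash
cat >> h.py <<'E'
from scipy.spatial.transform import Rotation as Ro
H=np.array([638,-111.]);A=np.radians(78.2);ex=np.array([np.cos(A),np.sin(A)]);ey=np.array([-ex[1],ex[0]]);O=H+58*ey
def swing(th,gap,r=88,off=17.5):
    u=np.cos(th)*ey-np.sin(th)*ex; n=np.sin(th)*ey+np.cos(th)*ex
    return H+r*u-(off+gap)*n, np.degrees(np.arctan2(n[1],n[0]))
def rel(p,z,head,s):
    """shift & turn from state s, to TCP p,z pointing down with tool y at heading head (deg)"""
    R0=Ro.from_euler("xyz",s["eef_rot"]); R1=Ro.from_euler("xyz",[np.pi,0,np.radians(head+90)])
    d=R0.inv().apply(np.array([p[0],p[1],z])-s["eef_pos"])
    return np.r_[d,(R0.inv()*R1).as_rotvec()].round(3)
E
python3 - <<'E'
from h import *
from cell import manip
s=manip.read_state();np.set_printoptions(suppress=True)
p,h=swing(1.25,35);print(p,h,rel(p,150,h,s))
print(np.linalg.norm(O+31*ex-[585,-66.5]))
E
```

```text
[ 639.14394579 -213.46434203] 149.81972439135293 [-672.667 -589.854   55.508   -0.001   -0.001   -1.307]
3.441449555706532
```

```bash
python3 - <<'E'
from h import *
from cell import manip
s=manip.read_state();np.set_printoptions(suppress=True)
p,h=swing(1.25,35);print(p,h-180,rel(p,150,h-180,s))
E
python3 -m crank '[[0,-100,-80,0,0,0,0.15],[0,-100,-80,0,0,0,0.15]]' 20
```

```text
[ 639.14394579 -213.46434203] -30.180275608647065 [-672.667 -589.854   55.508   -0.001    0.001    1.835]
clock: 0.3
eef_pos: [202.0, 449.5, 204.7]
eef_rot: [-3.14, -0.0, 2.725]
wrist_force: [0.2, 0.7, -0.1]
finger_gap: 81.4
finger_force: 0.0
```

```bash
python3 - <<'E'
from h import *
from cell import manip
s=manip.read_state();np.set_printoptions(suppress=True)
p,h=swing(1.25,35);print(rel(p,150,h-180,s))
E
```

```text
[-667.803 -429.564   55.173   -0.001    0.001    1.681]
```

```bash
python3 -m crank '[[0,-370,-240,0,0,0,0.95],[0,-370,-240,0,0,0,0.95],[0,-370,-240,0,0,0,0.95],[0,-370,-240,0,0,0,0.95],[0,-370,-240,0,0,0,0.95],[0,-370,-240,0,0,0,0.95],[0,-370,-240,0,0,0,0.95],[0,-370,-240,0,0,0,0.95],[0,-370,-240,0,0,0,0.95],[0,-370,-240,0,0,0,0.95]]'
python3 - <<'E'
from h import *
from cell import manip
s=manip.read_state();np.set_printoptions(suppress=True)
p,h=swing(1.25,35);print(rel(p,150,h-180,s),s["joints"])
E
```

```text
clock: 1.3
eef_pos: [446.2, 78.9, 205.0]
eef_rot: [-3.141, 0.0, 1.774]
wrist_force: [-0.1, 0.5, 0.1]
finger_gap: 2.1
finger_force: 0.0
[-325.296  129.902   55.071   -0.       0.001    0.73 ] [ 0.09441355  0.08292522  1.78059413 -0.00052517  1.2786884  -0.10903403]
```

```bash
python3 -m crank '[[0,-325,130,0,0,0,0.73],[0,-325,130,0,0,0,0.73],[0,-325,130,0,0,0,0.73],[0,-325,130,0,0,0,0.73],[0,-325,130,0,0,0,0.73],[0,-325,130,0,0,0,0.73],[0,-325,130,0,0,0,0.73],[0,-325,130,0,0,0,0.73],[0,-325,130,55,0,0,0.73],[0,-325,130,55,0,0,0.73]]'
python3 - <<'E'
from h import *
from cell import manip,optics
import cv2
s=manip.read_state();np.set_printoptions(suppress=True)
p,h=swing(1.25,35);print(rel(p,150,h-180,s),s["joints"])
pc,d=optics.camera("wrist");cv2.imwrite("pics/w1.png",pc[:,:,::-1])
E
```

```text
clock: 2.3
eef_pos: [636.7, -207.1, 144.6]
eef_rot: [-3.132, 0.001, 1.049]
wrist_force: [0.1, 0.1, -1.2]
finger_gap: 0.2
finger_force: 0.0
[-4.316  5.225 -5.479 -0.009  0.001  0.005] [-0.36920584  0.62336936  1.1976289   0.00011922  1.32993356  0.15236342]
```

View pics/w1.png

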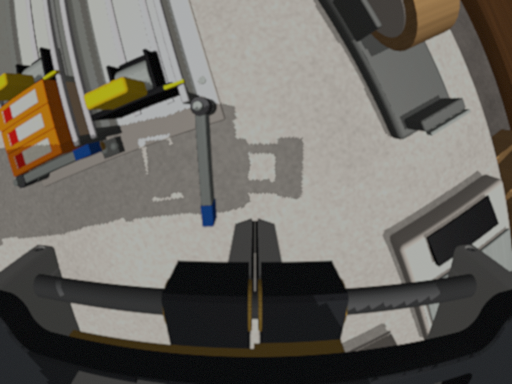

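The wrist view shows the closed fingers at (256,230), just outside the bar, whose tip is at (208,220). The hinge is at (203,103) and the way down is free.

```bash
python3 -m crank '[[0,-4,0,50,0,0,0],[0,-4,0,100,0,0,0],[0,-4,0,107,0,0,0],[0,-4,0,107,0,0,0],[0,-4,0,107,0,0,0]]'
python3 - <<'E'
from h import *
from cell import manip,optics
s=manip.read_state();np.set_printoptions(suppress=True)
for th,g in[(1.25,35),(1.25,3),(1.12,0),(.99,0),(.86,0),(.73,0),(.6,0),(.47,0),(.34,0),(.21,0)]:
  p,h=swing(th,g);print(th,p,rel(p,38,h-180,s))
E
```

```text
clock: 2.85
eef_pos: [638.7, -212.6, 47.3]
eef_rot: [3.137, -0.001, 1.049]
wrist_force: [-0.1, 0.4, -0.1]
finger_gap: 0.9
finger_force: 0.0
1.25 [ 639.14394579 -213.46434203] [-0.504  0.8    9.298  0.004 -0.001  0.005]
1.25 [ 611.48161241 -197.3772257 ] [ -0.34  -31.199   9.155   0.004  -0.001   0.005]
1.12 [ 598.1319889  -191.37905007] [ -1.791 -45.762   9.088   0.004  -0.001   0.135]
0.99 [ 588.04853017 -185.53254767] [ -1.746 -57.417   9.036   0.004  -0.001   0.265]
0.86 [ 578.80806307 -178.42821814] [ -0.191 -68.969   8.986   0.004  -0.002   0.395]
0.73 [ 570.56653167 -170.18595568] [  2.849 -80.221   8.938   0.004  -0.002   0.525]
0.6 [ 563.46302183 -160.94485844] [  7.322 -90.985   8.893   0.004  -0.002   0.655]
0.47 [ 557.61741387 -150.86088116] [  13.152 -101.077    8.851    0.004   -0.002    0.785]
0.34 [ 553.12835952 -140.10420318] [  20.241 -110.329    8.815    0.004   -0.003    0.915]
0.21 [ 550.07161702 -128.85635647] [  28.47  -118.584    8.784    0.004   -0.003    1.045]
```

```bash
python3 -m crank '[[0,0,-10,6,0,0,0],[0,0,-20,6,0,0,0],[0,0,-31,6,0,0,0],[0,-1,-38,6,0,0,0.07],[0,-2,-46,6,0,0,0.135],[0,-2,-52,6,0,0,0.2],[0,-2,-57,6,0,0,0.265],[0,-1,-63,6,0,0,0.33],[0,0,-69,6,0,0,0.395],[0,0,-69,6,0,0,0.395]]'
python3 - <<'E'
from h import *
from cell import manip,optics
s=manip.read_state();np.set_printoptions(suppress=True)
for th,g in[(.86,0),(.73,0),(.6,0),(.47,0),(.34,0),(.21,0),(.12,0),(.05,0),(0,0),(0,-3)]:
  p,h=swing(th,g);print(th,p,rel(p,38,h-180,s))
E
```

```text
clock: 3.85
eef_pos: [578.4, -178.1, 40.6]
eef_rot: [3.138, -0.002, 0.653]
wrist_force: [0.4, -0.1, 0.2]
finger_gap: 0.5
finger_force: 0.0
0.86 [ 578.80806307 -178.42821814] [ 0.157  0.498  2.579  0.004 -0.002 -0.001]
0.73 [ 570.56653167 -170.18595568] [ -1.38  -11.056   2.535   0.003  -0.002   0.129]
0.6 [ 563.46302183 -160.94485844] [ -1.407 -22.712   2.493   0.003  -0.003   0.259]
0.47 [ 557.61741387 -150.86088116] [  0.078 -34.273   2.456   0.003  -0.003   0.389]
0.34 [ 553.12835952 -140.10420318] [  3.049 -45.543   2.423   0.003  -0.003   0.519]
0.21 [ 550.07161702 -128.85635647] [  7.455 -56.334   2.395   0.003  -0.003   0.649]
0.12 [ 548.82258325 -120.88121153] [ 11.309 -63.427   2.378   0.003  -0.003   0.739]
0.05 [ 548.34985865 -114.61969   ] [ 14.738 -68.687   2.367   0.002  -0.003   0.809]
0 [ 548.28098888 -110.13452674] [ 17.409 -72.291   2.36    0.002  -0.004   0.859]
0 [ 548.89447704 -107.19792457] [ 19.68  -74.251   2.358   0.002  -0.004   0.859]
```

```bash
python3 -m crank '[[0,-1,-6,2,0,0,0.06],[0,-1,-11,2,0,0,0.13],[0,-1,-17,2,0,0,0.195],[0,-1,-23,2,0,0,0.26],[0,0,-28,2,0,0,0.325],[0,0,-34,2,0,0,0.39],[0,3,-46,2,0,0,0.52],[0,7,-56,2,0,0,0.65],[0,11,-63,2,0,0,0.74],[0,11,-63,2,0,0,0.74]]'
python3 - <<'E'
from h import *
from cell import manip,optics
import cv2
s=manip.read_state();np.set_printoptions(suppress=True)
for th,g in[(.12,0),(.05,0),(0,0),(0,-3),(0,-6)]:
  p,h=swing(th,g);print(th,p,rel(p,38,h-180,s))
pc,d=optics.camera("wrist");cv2.imwrite("pics/w2.png",pc[:,:,::-1])
E
```

```text
clock: 4.85
eef_pos: [548.7, -120.9, 37.3]
eef_rot: [3.141, -0.003, -0.085]
wrist_force: [0.6, -0.5, -0.3]
finger_gap: 0.5
finger_force: 0.0
0.12 [ 548.82258325 -120.88121153] [ 0.144 -0.077 -0.732  0.    -0.003  0.001]
0.05 [ 548.34985865 -114.61969   ] [-0.858 -6.276 -0.737  0.    -0.003  0.071]
0 [ 548.28098888 -110.13452674] [ -1.307 -10.739  -0.74    0.     -0.003   0.121]
0 [ 548.89447704 -107.19792457] [ -0.945 -13.717  -0.741   0.     -0.003   0.121]
0 [ 549.50796519 -104.26132241] [ -0.583 -16.695  -0.741   0.     -0.003   0.121]
```

View pics/w2.png

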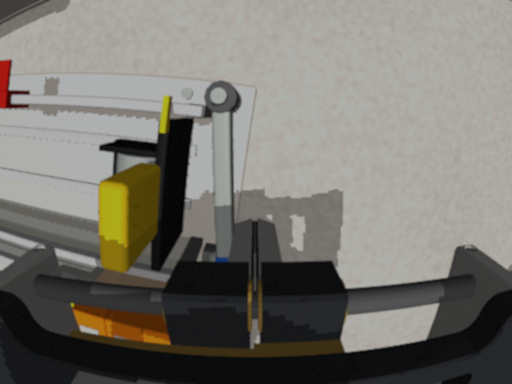

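The bar has followed the fingers: hinge at (221,97), blue end near (222,262) against them, almost parallel to the mouth. Next I press it past the ball.

```bash
python3 -m crank '[[0,0,-3,0,0,0,0.03],[0,-1,-6,0,0,0,0.07],[0,-1,-8,0,0,0,0.1],[0,-1,-10,0,0,0,0.12],[0,-1,-12,0,0,0,0.12],[0,-1,-13,0,0,0,0.12],[0,-1,-13,0,0,0,0.12]]'
```

```text
clock: 5.6
eef_pos: [548.2, -108.6, 36.0]
eef_rot: [-3.142, -0.001, -0.204]
wrist_force: [0.4, 0.1, -0.4]
finger_gap: 0.6
finger_force: 0.0
```

```bash
for i in 1; do python3 -m crank '[[0,0,-1,0,0,0,0],[0,0,-2,0,0,0,0],[0,0,-3,0,0,0,0],[0,0,-3,0,0,0,0]]'; done; python3 -m crank '[[0,0,-1,0,0,0,0],[0,0,-2,0,0,0,0],[0,0,-2,0,0,0,0]]'
```

```text
clock: 6.0
eef_pos: [548.3, -107.0, 35.7]
eef_rot: [3.139, -0.001, -0.206]
wrist_force: [-3.1, -13.6, 2.0]
finger_gap: 0.2
finger_force: 7.1
clock: 6.3
eef_pos: [548.4, -106.6, 35.8]
eef_rot: [3.137, -0.0, -0.206]
wrist_force: [-6.3, -25.4, 2.4]
finger_gap: 0.3
finger_force: 13.5
```

25 N with no further motion suggests the bar is at its stop. I'll back off, rise and look.

```bash
python3 -m crank '[[0,0,10,0,0,0,0],[0,0,40,0,0,0,0],[0,0,40,-50,0,0,0],[0,0,40,-100,0,0,0],[0,0,40,-125,0,0,0],[100,0,40,-125,0,0,0],[100,0,40,-125,0,0,0]]' 25
python3 - <<'E'
from h import *
from cell import manip,optics
import cv2
s=manip.read_state();np.set_printoptions(suppress=True,precision=1)
pc,d=optics.camera("wrist");cv2.imwrite("pics/w3.png",pc[:,:,::-1])
p,d=optics.camera("top");c=p[140:260,160:340,::-1]
cv2.imwrite("pics/t3.png",cv2.resize(c,None,fx=4.4,fy=4.4,interpolation=cv2.INTER_CUBIC))
print(s["eef_pos"])
for x in(31,):
  g=O+x*ex
  for z in(150,96-19):print(g,rel(g,z,78.2-180,s))
E
```

```text
clock: 7.0
eef_pos: [540.5, -142.4, 160.2]
eef_rot: [-3.141, -0.0, -0.206]
wrist_force: [-0.4, -0.4, -0.7]
finger_gap: 12.9
finger_force: 0.0
[ 540.5 -142.4  160.2]
[587.6 -68.8] [ 31.1 -81.6  10.2  -0.   -0.    0. ]
[587.6 -68.8] [ 31.1 -81.6  83.2  -0.   -0.    0. ]
```

View pics/w3.png

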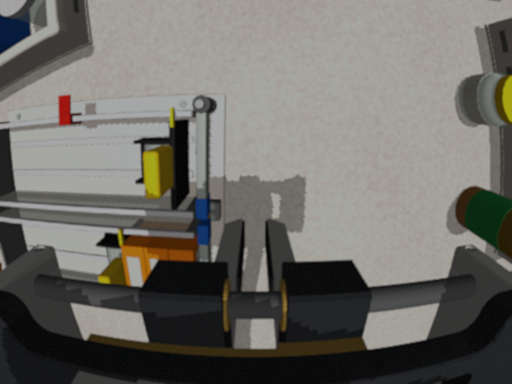

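View pics/t3.png

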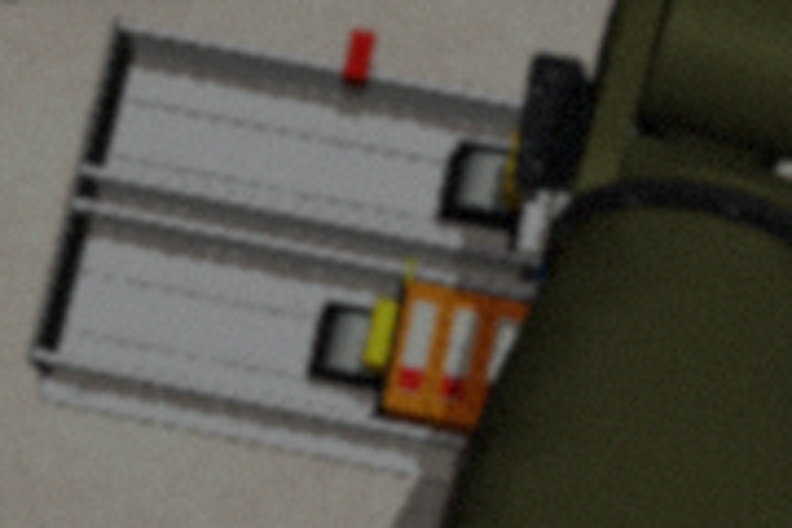

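Both views show the bar shut: in the wrist view it is straight from the hinge (202,103) to the blue end (203,205), in line with the other lane's bar. The clip hasn't moved, (356,75) in the top crop. Next I take the tab.

```bash
python3 -m crank '[[60,0,-40,10,0,0,0],[60,31,-83,10,0,0,0],[60,31,-83,10,0,0,0],[60,31,-83,10,0,0,0]]'
python3 - <<'E'
from h import *
from cell import manip,optics
import cv2
s=manip.read_state();np.set_printoptions(suppress=True,precision=1)
pc,d=optics.camera("wrist");cv2.imwrite("pics/w4.png",pc[:,:,::-1])
g=O+33*ex;print(s["eef_pos"],s["finger_gap"],rel(g,79,78.2-180,s))
E
```

```text
clock: 7.5
eef_pos: [587.7, -66.8, 148.7]
eef_rot: [3.141, 0.003, -0.204]
wrist_force: [0.7, 0.1, -0.1]
finger_gap: 52.8
finger_force: 0.0
[587.7 -66.8 148.7] 52.819721541509715 [ 0.4 -0.  69.7  0.   0.   0. ]
```

View pics/w4.png

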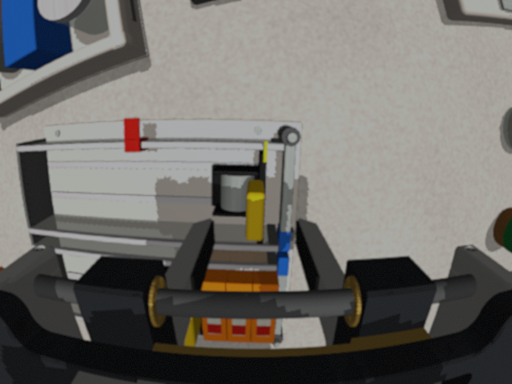

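The tab, (247–265, 180–240), sits midway between the fingertips at (210,225) and (302,225). I go down and grip.

```bash
python3 -m crank '[[60,0,0,40,0,0,0],[60,0,0,69,0,0,0],[60,0,0,69,0,0,0],[0,0,0,69,0,0,0],[0,0,0,69,0,0,0],[0,0,0,69,0,0,0],[0,0,0,69,0,0,0],[0,0,0,69,0,0,0]]' 35
```

```text
clock: 8.35
eef_pos: [588.1, -67.7, 82.0]
eef_rot: [-3.142, -0.001, -0.206]
wrist_force: [-0.2, 0.9, 0.4]
finger_gap: 19.4
finger_force: 0.0
```

```bash
python3 -m crank '[[0,0,0,1,0,0,0],[0,0,0,1,0,0,0],[0,0,0,1,0,0,0]]' 35; python3 -c "
from h import *
print(ex,O,144*ex+O)"
```

```text
clock: 8.65
eef_pos: [588.3, -67.1, 81.4]
eef_rot: [-3.141, -0.001, -0.207]
wrist_force: [-2.6, 3.3, 8.0]
finger_gap: 13.7
finger_force: 34.9
[0.20449605 0.97886739] [581.22569145 -99.13922899] [610.67312292  41.81767499]
```

```bash
python3 -m crank '[[0,0,-8,0,0,0,0],[0,0,-18,0,0,0,0],[0,0,-30,0,0,0,0],[0,0,-43,0,0,0,0],[0,0,-56,0,0,0,0],[0,0,-69,0,0,0,0],[0,0,-82,0,0,0,0],[0,0,-95,0,0,0,0],[0,0,-107,0,0,0,0],[0,0,-116,0,0,0,0]]'; python3 -m crank '[[0,0,-1,0,0,0,0],[0,0,-1,0,0,0,0]]'
python3 - <<'E'
from h import *
from cell import manip,optics
import cv2
np.set_printoptions(suppress=True,precision=1)
s=manip.read_state();print(s["eef_pos"]);print(ex@(s["eef_pos"][:2]-O)-9)
pc,d=optics.camera("wrist");cv2.imwrite("pics/w5.png",cv2.resize(pc[60:260,130:390,::-1],None,fx=3,fy=3,interpolation=cv2.INTER_CUBIC))
np.savez("w5.npz",p=pc,d=d,**optics.calibration("wrist"))
E
```

```text
clock: 9.65
eef_pos: [614.7, 44.9, 81.5]
eef_rot: [3.141, -0.008, -0.207]
wrist_force: [21.9, -12.3, -6.0]
finger_gap: 13.8
finger_force: 34.9
clock: 9.85
eef_pos: [614.9, 45.6, 81.5]
eef_rot: [3.141, -0.008, -0.207]
wrist_force: [20.8, -10.2, -5.2]
finger_gap: 14.1
finger_force: 34.9
[614.9  45.6  81.5]
139.5431273386435
```

View pics/w5.png

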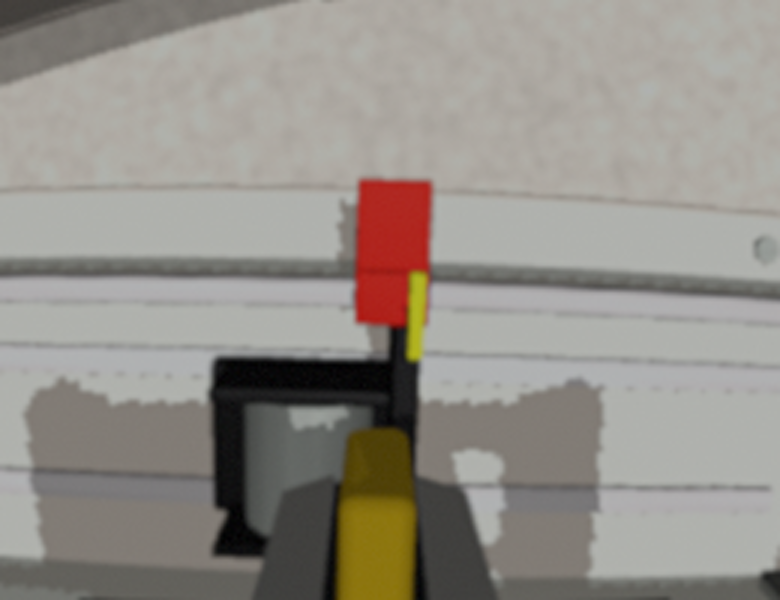

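The yellow pointer is at crop columns 408–427, with the paddle face near 417. The clip spans 357–430 with its middle at 393, which is 16 mm over 73 px. So the face is about 5 mm short, and I also relieve the sideways load.

```bash
python3 -m crank '[[0,1.5,-2,0,0,0,0],[0,3,-4,0,0,0,0],[0,3,-5,0,0,0,0],[0,3,-5,0,0,0,0],[0,3,-5,0,0,0,0],[0,3,-5,0,0,0,0]]'
python3 - <<'E'
from h import *
from cell import manip,optics
import cv2
s=manip.read_state();print(ex@(s["eef_pos"][:2]-O)-9)
pc,d=optics.camera("wrist");cv2.imwrite("pics/w6.png",cv2.resize(pc[60:260,130:390,::-1],None,fx=3,fy=3,interpolation=cv2.INTER_CUBIC))
E
```

```text
clock: 10.5
eef_pos: [616.5, 50.4, 81.4]
eef_rot: [3.141, -0.002, -0.207]
wrist_force: [0.7, -5.4, 6.3]
finger_gap: 14.2
finger_force: 34.9
144.56765419589274
```

View pics/w6.png

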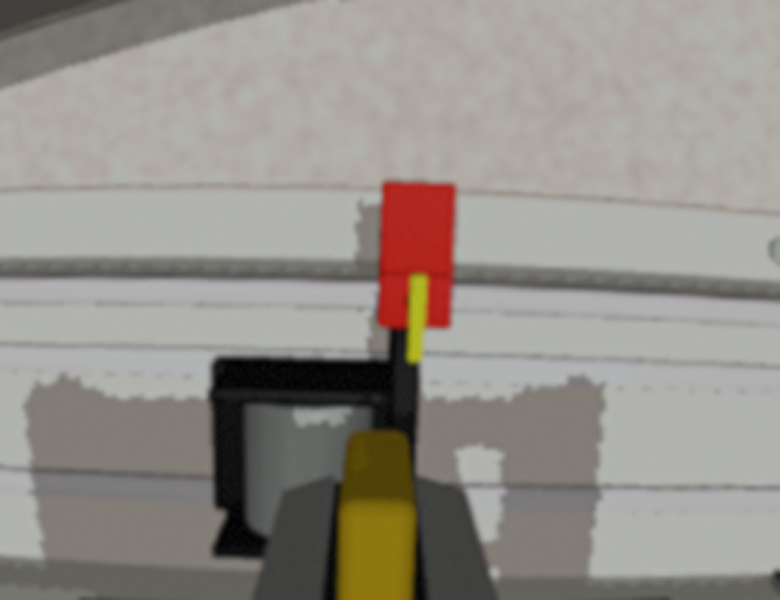

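The pointer is now centred at 418 against the clip's middle at 416, so they are level to about 0.5 mm and the sideways load is gone. I hold it there, then hand in.

```bash
python3 -m crank '[[0,0,0,0,0,0,0],[0,0,0,0,0,0,0],[0,0,0,0,0,0,0],[0,0,0,0,0,0,0],[0,0,0,0,0,0,0],[0,0,0,0,0,0,0],[0,0,0,0,0,0,0],[0,0,0,0,0,0,0],[0,0,0,0,0,0,0],[0,0,0,0,0,0,0]]' && python3 -c "
from cell import manip
print(manip.sign_off())"
```

```text
clock: 11.55
eef_pos: [616.5, 50.4, 81.4]
eef_rot: [3.141, -0.002, -0.207]
wrist_force: [0.2, -5.9, 5.3]
finger_gap: 13.9
finger_force: 34.9
the job is handed in; nothing more can be done
None
```

The front bar looks shut in its catch, the gripper is holding the pusher's face level with the red clip (within about 1 mm by the wrist camera), and the job is handed in; the sign-off gave no verdict.

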